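Line up the empty carousel compartment and open the loading gate

ROBOT

A 6-joint arm with a two-finger parallel gripper is mounted at the origin on the work surface. World frame = base frame: x ahead of the robot, y to its left, z up, the work surface at z = 0. Lengths are in mm, angles in rad, forces in N, time in s.
With the tool pointing down it reaches from about 350 to 775 mm from the base axis. Payload 7.3 kg.
Tool frame: the origin (TCP) lies midway between the tips of the shut fingers; the grasp point (between the pads) lies 19 mm behind it; x points along the fingers, y is the direction in which the jaws open and shut, and the axes are right-handed (so a half turn about x gives the same grasp; the last joint's range is limited). The gripper opens to 92 mm and grips with 3 to 60 N. Pads are 19 mm wide; open, the fingers measure 130 mm over their backs; the gripper's body (75 mm by 190 mm) begins 47 mm behind the grasp point.
Start: joints at [1.124, 0.342, 1.524, -0, 1.275, -0.146], TCP at [155.534, 501.452, 226.741] pointing down, gripper open.
Joint ranges: [-2.53, 2.53], [-0.77, 2.02], [0.04, 2.7], [-1, 4.14], [0.28, 2.66], [-3.11, 3.11]. Speed limits (rad/s): [2.57, 2.57, 3.14, 3.14, 3.14, 3.14].

INTERFACE

Orientations are given as [roll, pitch, yaw] about the fixed x, y, z axes, in that order (R = Rz(yaw) Ry(pitch) Rx(roll)).
In Python, from plant import bot gives the robot as it stands. The module is installed in compiled form; this text tells all that it offers.
- The arm moves only by the shell command python3 -m handwheel 'ROWS' [OPENING]. ROWS is JSON, a list that holds one entry, the list of rows, each a list of 4 numbers: the shift along the tool's x, y, z in cm, then the turn about the tool's x in rad. A call has 1 to 8 rows; each row shifts and turns the commanded pose from where the row before left it, along the tool's axes as they then stand; what a row does not reach is not made up. A row lasts 1/12 s, in which the tool goes at most 41.7 mm and 7.16 degrees, less where a joint would pass 70% of its speed; a pose out of reach is approached as far as the arm can. A call is refused whole if a number of a shift passes 4.17 or a number of a turn 0.125, either way. A call with a gripper value outside its range is refused whole. OPENING is the opening, from 0 (shut) to 1 (fully open), set as the call begins (- or left out, the last holds). The fingers move at their own pace and stop on an object; the grip force is fixed at half the most. Time passes only in rows, so rows that do not move let the fingers close. It gives the time, the measured TCP pose, the force and the opening at its end, in the units of the state.
- bot.get_obs(): the state, without advancing time (a new reading comes with each control period).
- bot.capture(name): name is "scene" or "top"; returns (picture, depth): 480x640x3 uint8, red, green, blue; 480x640 float32, mm along the optical axis (not along the pixel's ray), 0 where there is no reading.
- bot.camera_model(name): a dict with "fx", "fy", "cx", "cy" (pixels), "dist_coeffs" ([k1, k2, p1, p2, k3] as OpenCV has them; the pictures are not rectified), "position" and "rotation" of the camera in the world. Camera axes: x right, y down, z forward; pixel columns grow to the right and rows downward; lengths in mm; the calibration is good to about 2 mm. A picture is of the moment at which its call begins. camera_model takes no time and is no camera call.
- bot.close_job(): hands the job in, once; it reports no verdict.
Trained networks look in the newest picture that a camera, given by its name, has taken for a name from the list of things; names that differ only in an ending like _2 or _b are one class to them, and where a whole thing is asked for, a point or a joint stands for the part that bears it (a point fixed in the world has none). Each returns a list of dicts, best first, with "conf" (0 to 1); they miss things now and then, are a little off and sometimes report something else, mostly with a low value. They report only what shows in the picture. A call takes as long as a camera call.
- bot.find_in(camera, label): "bbox" ([left, top, width, height] in pixels, round what is visible of it).
- bot.spot_point(camera, label): "point" ([column, row] in pixels: a listed point, or the origin of a listed thing).
The state is a dict: "time": time; "joint_positions": joint angles; "dq": joint speeds; "tau": joint torques, N m; "tool_pos": TCP position; "tcp_rot": TCP orientation; "contact_force": force on the tool from outside, world axes, zero at the start; "moment": the same for the moment, N m; "grip_width": finger opening in mm.
Only numpy, scipy, OpenCV 4.12 (cv2) and the standard library are available. Lean on these libraries where they do the work, as an engineer would, in place of code of your own. Each camera call takes 0.05 s, during which the arm holds its last target.

TASK

Get the medicine carousel ready for loading: with a fingertip, push the carousel round until its one empty compartment faces straight into the loading chute, and only then push the gate arm that bars the chute fully open, away from the carousel, leaving the compartment lined up. Push gently, grip nothing, and leave the carton, the pump bottle and the tin where they stand.

Things in the scene. Friction and masses are not known exactly. Their poses are not given: they have to be found in the camera images.
- axis (a point): Point on the carousel's vertical turning axis, 30 mm above the table (the compartments' floor height); its own x axis points along the chute, away from the carousel, z up. The carousel is a round white plastic tray, 244 mm across, on a fixed foot, with a hub 48 mm across (top 94 mm above the table) and five upright radial dividers that make five equal compartments, open above and at the rim.
- empty_mouth (a point): Middle of the open rim side of the one empty compartment, on its floor (30 mm above the table), 120 mm from the axis; turns with the carousel. The two dividers beside it stand 36 degrees to either side: 5 mm thick, from the hub to the rim, tops 80 mm above the table. The other four hold medicine packs fixed in place (tops at most 84 mm above the table).
- chute_mouth (a point): Fixed point 120 mm from the axis on the chute's centre line, 30 mm above the table: the middle of the empty compartment's mouth is here when it faces straight into the chute. The chute is a level aluminium tray, 96 mm wide, from 132 to 252 mm from the axis, floor 30 mm above the table, side lips 8 mm high.
- carousel (a joint): Turn of the carousel, rad: 0 (or any whole number of turns) with the empty compartment facing the chute, growing counter-clockwise seen from above. Turns either way, several turns, and stays where it is left without coasting; about 1.5 N of push at 90 mm from the axis moves it.
- gate_pivot (a point): Vertical pivot of the gate arm, 55 mm above the table, beside the chute: 150 mm from the axis along the chute direction and 62 mm to the left of its centre line (looking outward from the axis). The pivot block below is fixed.
- gate_tip (a point): Free end of the gate arm (a post 12 mm across), 114 mm from the pivot, 55 mm above the table. The arm is a flat dark steel bar on edge, 6 mm thick and 22 mm tall (44 to 66 mm above the table). Shut, it lies square across the chute, 150 mm from the axis, with its tip to the right; it swings outward, over the chute, away from the carousel.
- gate (a joint): Swing of the gate arm, rad: 0 shut square across the chute, growing counter-clockwise seen from above as it opens outward, stop at 1.5 (nearly parallel to the chute, beside it). It may start ajar. It stays where it is left; about 1 N of push moves it.
- carton: Loose medicine carton lying on the table, 50 x 100 x 45 mm, origin at the centre of its underside; to be left alone.
- pump: Loose white pump bottle, 62 mm across, 175 mm tall, origin at the centre of its underside; to be left alone.
- tin: Loose flat round tin, 70 mm across, 26 mm high, origin at the centre of its underside; to be left alone.

How it is judged:
By the outcome, as a careful person would: the job done as asked, in the order asked, and still so for the second after the job is handed in, with the robot touching nothing.
It also fails if it takes over 51 s, if anything falls off the work surface, if the arm or the gripper's body presses on something with over 40 N, if the wrist force passes 120 N, or if a joint passes its speed limit or range.

## Working session

There is one attempt and no reset: what is moved stays moved. The work goes in short steps, Python scripts to look and compute and a shell command to move; the robot and the scene stay as the last step left them, time stands still between calls to the robot, and variables do not carry over. Pictures are saved under pics/ and viewed, and the job is handed in when it is done.

```bash
mkdir -p pics; ls; python3 - <<'E'
from plant import bot
import cv2
o=bot.get_obs();print({k:(v if not hasattr(v,'round') else v) for k,v in o.items()})
for n in ("scene","top"):
    im,d=bot.capture(n);cv2.imwrite(f"pics/{n}0.png",im[:,:,::-1]);
    import numpy as np; np.save(f"pics/{n}0_d.npy",d)
    print(n,bot.camera_model(n))
    for l in ["axis","empty_mouth","chute_mouth","gate_pivot","gate_tip","carton","pump","tin"]:
        print(l,[(np.round(r["point"],1),round(r["conf"],2)) for r in bot.spot_point(n,l)][:3])
print(bot.get_obs()["time"])
E
```

```text
pics
{'time': 0.0, 'joint_positions': array([ 1.12399741e+00,  3.42738456e-01,  1.52503109e+00, -3.18736482e-05,
        1.27541809e+00, -1.45994737e-01]), 'dq': array([ 3.97016808e-05, -7.46369211e-04,  3.42327926e-04, -3.27066829e-04,
       -9.29147236e-04, -9.63722652e-04]), 'tau': array([-2.58965163e-03, -4.31220603e+01, -2.44228131e+01,  7.15872017e-02,
        5.55862812e-02, -2.10900348e-04]), 'tool_pos': array([155.35271607, 501.04689446, 226.03189869]), 'tcp_rot': array([-1.69768454,  1.56920104, -1.99847942]), 'contact_force': array([-0.71431591,  0.02381878,  0.80070594]), 'moment': array([-0.02368223,  0.03241423, -0.04931749]), 'grip_width': 91.67218118423897}
scene {'fx': 500.8063340606394, 'fy': 500.8063340606394, 'cx': 318.81144351313924, 'cy': 240.31692730634455, 'dist_coeffs': array([-0.05442145,  0.        ,  0.        ,  0.        ,  0.        ]), 'position': array([1369.64507035,  237.50193247,  661.89144933]), 'rotation': array([-2.24470288, -0.00905782,  1.82516027])}
axis [(array([264.3, 217.6]), 0.75)]
empty_mouth [(array([265.7, 188.1]), 0.69)]
chute_mouth 
[... 227 characters left out ...]
(array([166.5, 252.1]), 0.93)]
top {'fx': 464.81142290808714, 'fy': 464.81142290808714, 'cx': 315.7010324969002, 'cy': 236.34248353620498, 'dist_coeffs': array([0.00433561, 0.        , 0.        , 0.        , 0.        ]), 'position': array([539.66917171,  54.66592885, 972.55499197]), 'rotation': array([-3.06078854, -0.03021662, -1.55136682])}
axis [(array([369.1, 264.1]), 0.9)]
empty_mouth [(array([388.9, 320.7]), 0.93)]
chute_mouth [(array([313.4, 278.3]), 0.76), (array([146. , 237.6]), 0.31)]
gate_pivot [(array([307.4, 310.5]), 0.96)]
gate_tip [(array([279.9, 258.5]), 0.49)]
carton [(array([335.2, 162.9]), 0.67)]
pump [(array([147.9, 234.9]), 0.74)]
tin [(array([451.4, 204.2]), 0.96)]
0.9
```

View pics/top0.png

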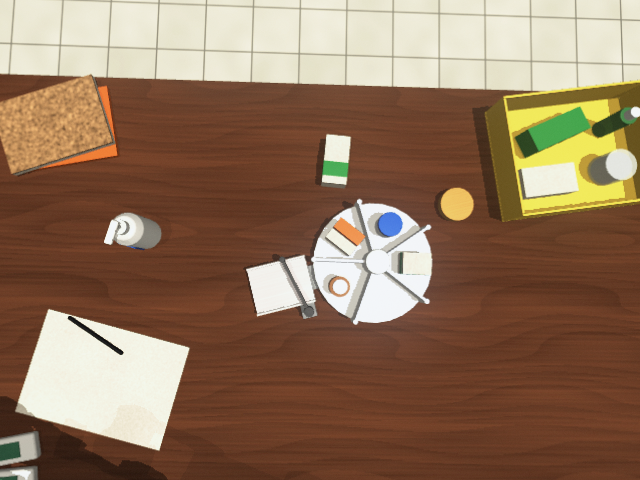

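View pics/scene0.png

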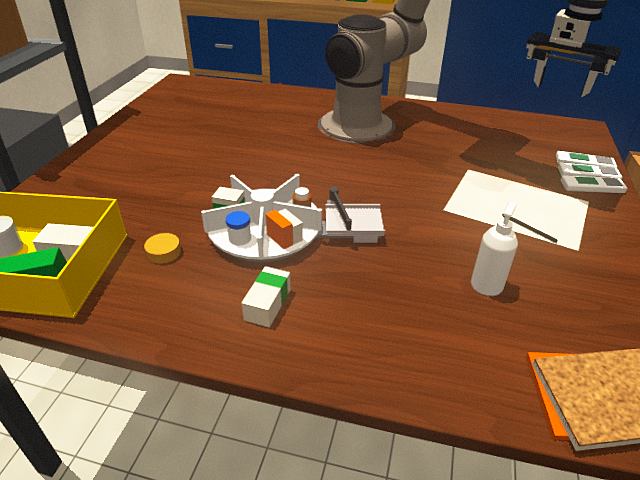

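```bash
cat > h.py <<'E'
import numpy as np,cv2
from scipy.spatial.transform import Rotation as R
from plant import bot
def ray(n,px):
    m=bot.camera_model(n);K=np.array([[m['fx'],0,m['cx']],[0,m['fy'],m['cy']],[0,0,1]])
    u=cv2.undistortPoints(np.array([[px]],float),K,m['dist_coeffs'])[0,0]
    Rm=R.from_euler('xyz',m['rotation']).as_matrix()
    return m['position'],Rm@np.array([u[0],u[1],1])
def at(n,px,z):
    p,d=ray(n,px);return p+d*(z-p[2])/d[2]
def proj(n,P):
    m=bot.camera_model(n);K=np.array([[m['fx'],0,m['cx']],[0,m['fy'],m['cy']],[0,0,1]])
    Rm=R.from_euler('xyz',m['rotation']).as_matrix()
    q=(np.atleast_2d(P)-m['position'])@Rm
    return cv2.projectPoints(q,np.zeros(3),np.zeros(3),K,m['dist_coeffs'])[0][:,0]
def cloud(n,d):
    m=bot.camera_model(n);K=np.array([[m['fx'],0,m['cx']],[0,m['fy'],m['cy']],[0,0,1]])
    v,u=np.mgrid[0:480,0:640];uv=np.stack([u,v],-1).reshape(-1,1,2).astype(float)
    x=cv2.undistortPoints(uv,K,m['dist_coeffs']).reshape(480,640,2)
    P=np.dstack([x*d[...,None],d]);Rm=R.from_euler('xyz',m['rotation']).as_matrix()
    return P@Rm.T+m['position']
E
python3 - <<'E'
from h import *
T={"axis":((369.1,264.1),30),"empty":((388.9,320.7),30),"chute":((313.4,278.3),30),"gpiv":((307.4,310.5),55),"gtip":((279.9,258.5),55),"carton":((335.2,162.9),0),"pump":((147.9,234.9),0),"tin":((451.4,204.2),0)}
S={"axis":(264.3,217.6),"empty":(265.7,188.1),"chute":(321.5,218.7),"gpiv":(331.1,191.7),"gtip":(346,223.9),"carton":(269,302.5),"pump":(484.8,286.6),"tin":(166.5,252.1)}
P={}
for k,(px,z) in T.items():
    P[k]=at("top",px,z);print(k,P[k].round(1),"scene",at("scene",S[k],z).round(1))
d=np.load("pics/top0_d.npy");C=cloud("top",d)
np.save("pics/c0.npy",C)
for px in [(377,262),(380,310),(281,258),(308,310),(295,285),(265,290),(300,265),(258,270),(258,312),(360,203),(428,228),(428,301),(356,320),(315,260)]:
    print(px,C[px[1],px[0]].round(1))
a=P["axis"]
for k in("empty","chute"):
    v=P[k]-a;print(k,np.hypot(*v[:2]),np.degrees(np.arctan2(v[1],v[0])))
E
```

```text
axis [562.4 -82.   30. ] scene [557.6 -88.4  30. ]
empty [ 449.3 -123.2   30. ] scene [ 446.6 -124.2   30. ]
chute [531.4  30.7  30. ] scene [529.2  30.9  30. ]
gpiv [468.8  41.8  55. ] scene [458.8  34.5  55. ]
gtip [569.2  98.   55. ] scene [566.7  91.4  55. ]
carton [776.8 -11.7   0. ] scene [766.7  -7.4   0. ]
pump [614.4 375.4   0. ] scene [620.  377.7   0. ]
tin [ 694. -261.    0.] scene [ 686.  -258.1    0. ]
(377, 262) [565.1 -87.7  94. ]
(380, 310) [ 470.3 -105.1   29.6]
(281, 258) [569.8  95.4  67.2]
(308, 310) [470.9  40.9  70.4]
(295, 285) [518.1  67.   62.5]
(265, 290) [506.1 127.6  28.9]
(300, 265) [557.8  58.3  26.5]
(258, 270) [546.  142.6  30.7]
(258, 312) [462.2 140.2  29.8]
(360, 203) [679.4 -55.8  79.9]
(428, 228) [ 633.5 -188.9   80. ]
(428, 301) [ 492.6 -189.7   77.1]
(356, 320) [454.3 -50.8  79.5]
(315, 260) [566.8  29.6  82.2]
empty 120.31780594466909 -159.98680748020945
chute 116.81820795443788 105.344108062683
```

```bash
python3 - <<'E'
import cv2
im=cv2.imread("pics/top0.png")[180:340,235:445]
cv2.imwrite("pics/crop0.png",cv2.resize(im,None,fx=3.7,fy=3.7,interpolation=cv2.INTER_CUBIC))
E
```

```text
(no output)
```

View pics/crop0.png

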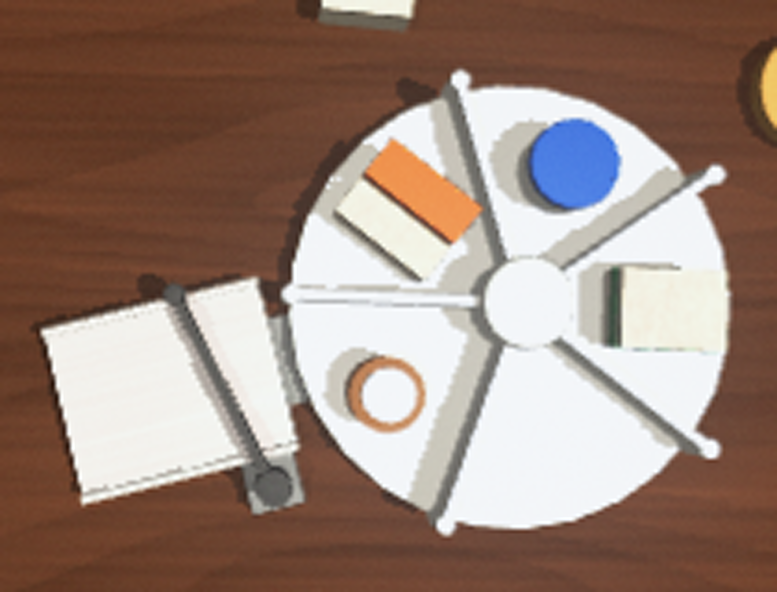

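```bash
python3 - <<'E'
from h import *
from scipy.optimize import least_squares
tips=[(460,78),(716,173),(711,449),(446,526),(289,294)]
t=np.array([at("top",(a/3.7+235-.36,b/3.7+180-.36),80)[:2] for a,b in tips]);print(t.round(1))
hub=at("top",(530/3.7+234.6,302/3.7+179.6),94);print("hub",hub.round(1))
# model: centre c, radius 120?, angle phi + k*72
def f(p,r=None):
    k=np.arange(5);ang=p[2]-np.radians(72)*k
    return (np.c_[p[0]+p[3]*np.cos(ang),p[1]+p[3]*np.sin(ang)]-t).ravel()
a0=np.arctan2(*(t[0]-hub[:2])[::-1]);s=least_squares(f,[hub[0],hub[1],a0,120]);print(s.x.round(2),np.degrees(s.x[2]),f(s.x).round(1))
# tips order clockwise: idx2 (711,449), idx3 (446,526): empty in between
print("empty ang",np.degrees(s.x[2])-2.5*72+360)
c=s.x[:2]
for nm,z,pt in [("farR",38,(42,328)),("farL",38,(82,500)),("nearR",38,(257,280)),("nearL",38,(297,445)),("piv",70,(273,486)),("tip",66,(174,294))]:
    w=at("top",(pt[0]/3.7+234.6,pt[1]/3.7+179.6),z)[:2];v=w-c
    print(nm,w.round(1),np.hypot(*v).round(1),np.degrees(np.arctan2(v[1],v[0])).round(1))
o=bot.get_obs();M=R.from_euler('xyz',o['tcp_rot']).as_matrix();print(M.round(3),o['tool_pos'])
E
```

```text
[[ 683.8  -53.7]
 [ 636.7 -189.2]
 [ 492.7 -186.6]
 [ 451.   -49.2]
 [ 568.6   33.9]]
hub [566.6 -89.3  94. ]
[ 5.6654e+02 -8.8970e+01  3.0000e-01  1.2247e+02] 16.938926065087784 [-0.1  0.4  0.  -0.1  0.  -0.1 -0.2  0.3  0.3 -0.4]
empty ang 196.9389260650878
farR [548.9 166. ] 255.6 94.0
farL [457.4 141.8] 255.2 115.3
nearR [577.2  50.6] 139.9 85.6
nearL [488.7  27.1] 139.7 123.8
piv [469.1  40.1] 161.7 127.1
tip [567.9  94.1] 183.1 89.6
[[ 0.     0.296  0.955]
 [ 0.     0.955 -0.296]
 [-1.     0.     0.   ]] [155.54901456 501.44983713 226.76478336]
```

```bash
python3 -m handwheel '[[[0,-1.92,2.02,0],[0,-1.92,2.02,0],[0,-1.92,2.02,0],[0,-1.92,2.02,0],[0,-1.92,2.02,0],[0,-1.92,2.02,0],[0,-1.92,2.02,0],[0,-1.92,2.02,0]]]' 0
python3 -m handwheel '[[[0,-1.92,2.02,0],[0,-1.92,2.02,0],[0,-1.92,2.02,0],[0,-1.92,2.02,0],[0,-1.92,2.02,0],[0,-1.92,2.02,0],[0,-1.92,2.02,0],[0,-1.92,2.02,0]]]'
python3 -m handwheel '[[[0,-1.92,2.02,0],[0,-1.92,2.02,0],[0,-1.92,2.02,0],[0,-1.92,2.02,0],[0,-1.92,2.02,0],[0,-1.92,2.02,0],[0,-1.92,2.02,0],[0,-1.92,2.02,0]]]'
```

```text
time: 1.57
tool_pos: [264.8, 305.7, 226.9]
tcp_rot: [0.985, 1.57, 0.685]
contact_force: [0.6, 0.3, 0.6]
grip_width: 43.0
time: 2.23
tool_pos: [373.7, 111.0, 226.9]
tcp_rot: [0.614, 1.57, 0.314]
contact_force: [0.9, -0.3, -0.1]
grip_width: 0.5
time: 2.9
tool_pos: [482.6, -83.7, 226.8]
tcp_rot: [0.567, 1.57, 0.266]
contact_force: [0.8, 1.1, 0.4]
grip_width: 0.3
```

```bash
python3 -m handwheel '[[[0,0,0,0.12],[0,0,0,0.12],[0,0,0,0.12],[0,0,0,0.12],[0,0,0,0.12],[0,0,0,0.12],[0,0,0,0.12],[0,0,0,0.12]]]'
python3 -m handwheel '[[[0,0,0,0.12],[0,0,0,0.12],[0,0,0,0.12],[0,0,0,0.12],[0,0,0,0.06],[0,0,0,0],[0,0,0,0]]]'
cat >> h.py <<'E'
AX=np.array([566.5,-89.0]);CH=104.65;PIV=np.array([469.1,40.1])
def e(a): a=np.radians(a);return np.array([np.cos(a),np.sin(a)])
def togo(xy,z,yaw):
    o=bot.get_obs();M=R.from_euler('xyz',o['tcp_rot']).as_matrix();p=o['tool_pos']
    ya=np.degrees(np.arctan2(M[1,1],M[0,1]))
    d=M.T@(np.array([*xy,z])-p)/10
    t=np.radians((ya-yaw+180)%360-180)
    print("t",round(o['time'],2),"p",p.round(1),"yaw",ya.round(2),"xdown",M[:,0].round(3),"F",o['contact_force'].round(2),"grip",round(o['grip_width'],1));print("shift cm",d.round(3),"turn",t.round(3),"j6",o['joint_positions'][5].round(2))
def fing(phi,s=85,off=12): return AX+s*e(phi)+off*e(phi+90)
E
python3 -c "
from h import *
togo(fing(167),48,-13)"
```

```text
time: 3.57
tool_pos: [482.1, -82.3, 226.7]
tcp_rot: [1.982, 1.571, 0.715]
contact_force: [1.2, -0.7, -0.6]
grip_width: 0.5
time: 4.15
tool_pos: [482.0, -82.3, 226.7]
tcp_rot: [2.881, 1.571, 1.082]
contact_force: [-0.6, 0.3, -0.1]
grip_width: 0.3
t 4.15 p [482.  -82.3 226.7] yaw -13.06 xdown [ 0.  0. -1.] F [-0.61  0.28 -0.09] grip 0.3
shift cm [17.872 -0.119 -0.045] turn -0.001 j6 -0.1
```

```bash
python3 -m handwheel '[[[2.2,-0.1,-0.03,0],[2.2,0,0,0],[2.2,0,0,0],[2.2,0,0,0],[2.2,0,0,0]]]'
python3 - <<'E'
from h import *
for n in("scene","top"):
    im,d=bot.capture(n);cv2.imwrite(f"pics/{n}1.png",im[:,:,::-1])
im=cv2.imread("pics/top1.png")[180:340,235:445];a=cv2.resize(im,(780,594))
cv2.imwrite("pics/crop1.png",a)
im=cv2.imread("pics/scene1.png")[100:280,170:410];cv2.imwrite("pics/crop1s.png",cv2.resize(im,(800,600)))
E
```

```text
time: 4.57
tool_pos: [481.2, -81.8, 115.9]
tcp_rot: [1.597, 1.57, -0.202]
contact_force: [0.3, -0.3, 0.1]
grip_width: 0.9
```

View pics/crop1.png

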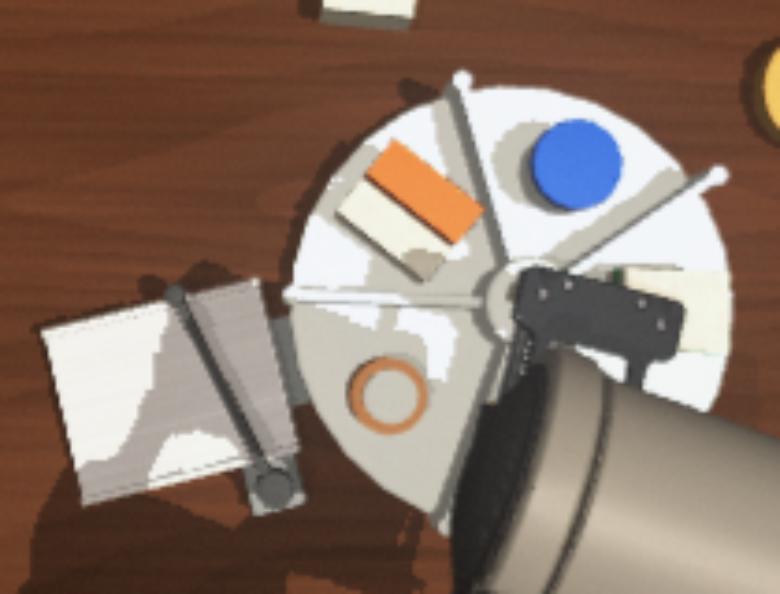

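View pics/crop1s.png

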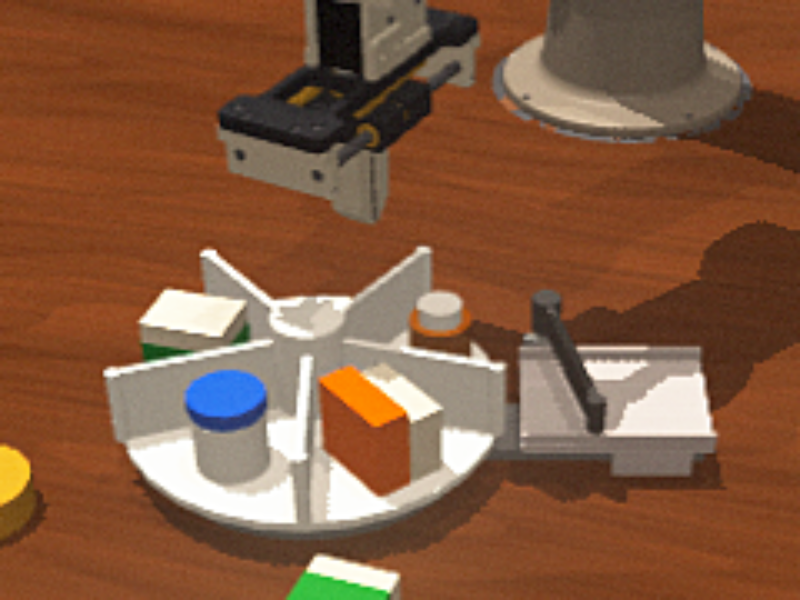

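The pictures show the shut gripper above the empty compartment (top crop around (600,330)); the carousel and gate have not moved. Descending.

```bash
python3 -m handwheel '[[[1.2,0,0,0],[1.2,0,0,0],[1.2,0,0,0],[1.2,0,0,0],[1.2,0,0,0],[0.8,0,0,0],[0,0,0,0]]]'
python3 -c "
from h import *
togo(fing(167),48,-13)"
```

```text
time: 5.25
tool_pos: [480.9, -81.7, 48.3]
tcp_rot: [-1.725, 1.57, 2.758]
contact_force: [-0.0, -0.1, 0.6]
grip_width: 0.1
t 5.25 p [480.9 -81.7  48.3] yaw -13.13 xdown [-0.001  0.    -1.   ] F [-0.04 -0.08  0.63] grip 0.1
shift cm [ 0.032  0.003 -0.014] turn -0.002 j6 -0.1
```

```bash
python3 -m handwheel '[[[0,-0.045,-0.426,0.05],[0,-0.045,-0.426,0.05],[0,-0.045,-0.426,0.05],[0,-0.045,-0.426,0.05],[0,-0.045,-0.426,0.05],[0,-0.045,-0.426,0.05]]]'
python3 -m handwheel '[[[0,-0.045,-0.426,0.05],[0,-0.045,-0.426,0.05],[0,-0.045,-0.426,0.05],[0,-0.045,-0.426,0.05],[0,-0.045,-0.426,0.05],[0,-0.045,-0.426,0.05]]]'
python3 -c "
from h import *
togo(fing(167-34.38),48,-47.38)
im,d=bot.capture('top');cv2.imwrite('pics/crop2.png',cv2.resize(im[180:340,235:445,::-1],(780,594)))"
```

```text
time: 5.75
tool_pos: [488.0, -57.2, 49.8]
tcp_rot: [1.505, 1.57, -0.597]
contact_force: [-0.1, -2.0, -1.0]
grip_width: 0.5
time: 6.25
tool_pos: [501.4, -35.4, 49.8]
tcp_rot: [1.805, 1.57, -0.597]
contact_force: [-1.1, -2.4, -0.5]
grip_width: 0.2
t 6.25 p [501.4 -35.4  49.8] yaw -47.66 xdown [ 0.001 -0.001 -1.   ] F [-1.07 -2.42 -0.54] grip 0.2
shift cm [ 0.184 -0.145  0.041] turn -0.005 j6 0.61
```

View pics/crop2.png

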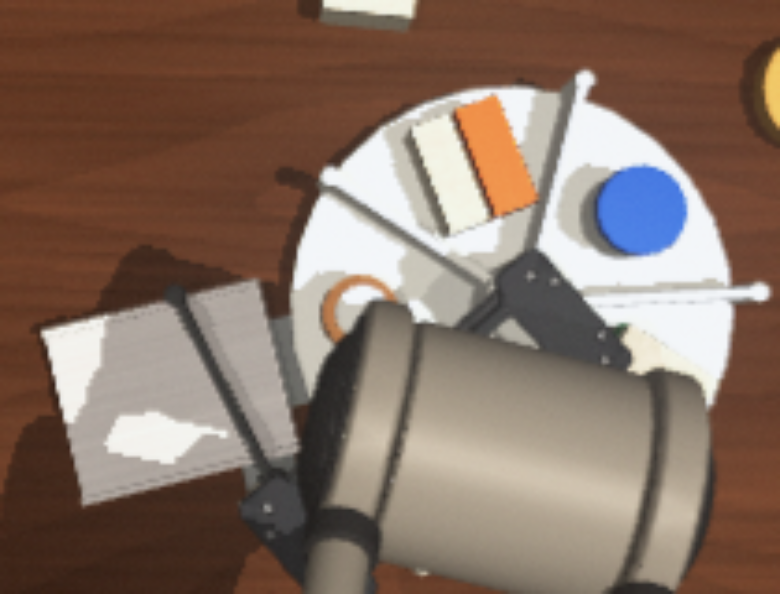

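```bash
python3 -m handwheel '[[[0.05,-0.06,-0.426,0.05],[0.05,-0.06,-0.426,0.05],[0.05,-0.06,-0.426,0.05],[0,-0.06,-0.426,0.05],[0,-0.06,-0.426,0.05],[0,-0.06,-0.426,0.05],[0,-0.045,-0.426,0.05],[0,-0.045,-0.426,0.05]]]'
python3 -m handwheel '[[[0,-0.045,-0.426,0.05],[0,-0.045,-0.426,0.05],[0,-0.045,-0.426,0.05],[0,-0.045,-0.426,0.05],[0,-0.045,-0.426,0.05],[0,-0.045,-0.426,0.05]]]'
python3 -m handwheel '[[[0,-0.045,-0.426,0.05],[0,-0.045,-0.426,0.05],[0,-0.045,-0.426,0.05],[0,-0.045,-0.426,0.05]]]'
python3 -c "
from h import *
togo(fing(68.65),48,-111.35)
im,d=bot.capture('top');cv2.imwrite('pics/crop3.png',cv2.resize(im[180:340,235:445,::-1],(780,594)))"
```

```text
time: 6.97
tool_pos: [527.3, -13.5, 48.2]
tcp_rot: [2.035, 1.57, -0.766]
contact_force: [-1.1, -1.8, -0.1]
grip_width: 0.4
time: 7.47
tool_pos: [551.4, -5.4, 48.2]
tcp_rot: [1.636, 1.571, -1.466]
contact_force: [-2.5, -1.7, 0.0]
grip_width: 0.5
time: 7.8
tool_pos: [568.4, -4.1, 48.2]
tcp_rot: [0.577, 1.57, -2.724]
contact_force: [-0.7, -1.3, 0.1]
grip_width: 0.1
t 7.8 p [568.4  -4.1  48.2] yaw -99.16 xdown [-0. -0. -1.] F [-0.75 -1.34  0.08] grip 0.1
shift cm [ 0.017 -0.154 -1.789] turn 0.213 j6 1.59
```

View pics/crop3.png

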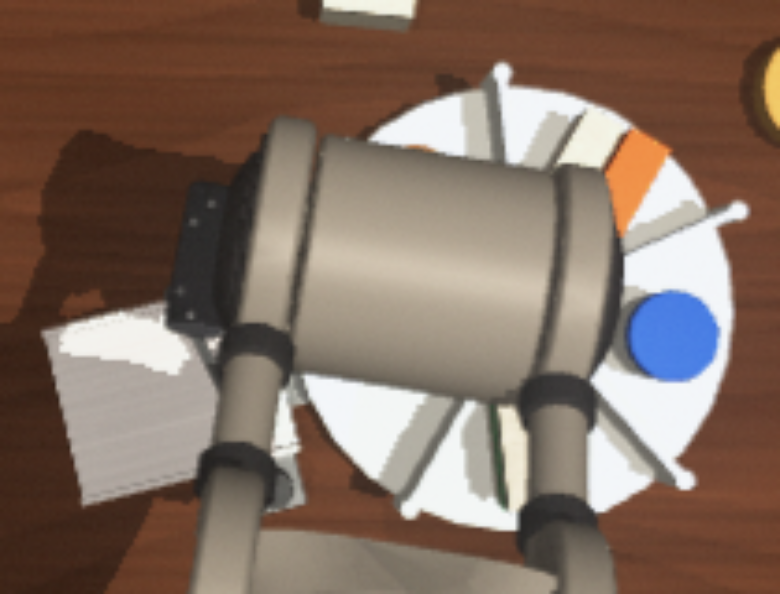

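```bash
cat >> h.py <<'E'
def car(tips,s=780/210,ref=None):
    A=[]
    for a,b in tips:
        w=at("top",((a+.5)/s+234.5,(b+.5)/s+179.5),80)[:2]-AX
        A.append(np.degrees(np.arctan2(w[1],w[0])));print(np.hypot(*w).round(1),A[-1].round(2))
    m=np.array(A)-CH-36; m=(m+36)%72-36
    print("carousel residual mod72 deg",m.round(2),m.mean().round(2))
E
python3 -c "
from h import *
car([(460,78),(716,173),(711,449),(446,526),(289,294)],3.7)
car([(502,72),(739,210),(684,480),(410,510)])"
```

```text
122.5 16.74
122.4 -55.0
122.3 -127.1
122.2 161.01
122.9 89.04
carousel residual mod72 deg [20.09 20.35 20.25 20.36 20.39] 20.29
122.0 6.68
122.2 -65.16
121.1 -137.31
122.1 150.95
carousel residual mod72 deg [10.03 10.19 10.04 10.3 ] 10.14
```

```bash
python3 -m handwheel '[[[0,-0.045,-0.426,0.05],[0,-0.045,-0.426,0.05],[0,-0.036,-0.341,0.04],[0,-0.022,-0.213,0.025],[0,0,0,0],[0,0,0,0]]]'
python3 -c "
from h import *
togo(fing(68.65),48,-111.35)
im,d=bot.capture('top');cv2.imwrite('pics/crop4.png',cv2.resize(im[180:340,235:445,::-1],(780,594)))"
```

```text
time: 8.35
tool_pos: [582.7, -5.6, 47.7]
tcp_rot: [-2.816, 1.57, 0.003]
contact_force: [-0.1, 0.5, -0.8]
grip_width: 0.5
t 8.35 p [582.7  -5.6  47.7] yaw -108.47 xdown [ 0.001  0.    -1.   ] F [-0.06  0.5  -0.76] grip 0.5
shift cm [-0.034 -0.127 -0.334] turn 0.05 j6 1.75
```

View pics/crop4.png

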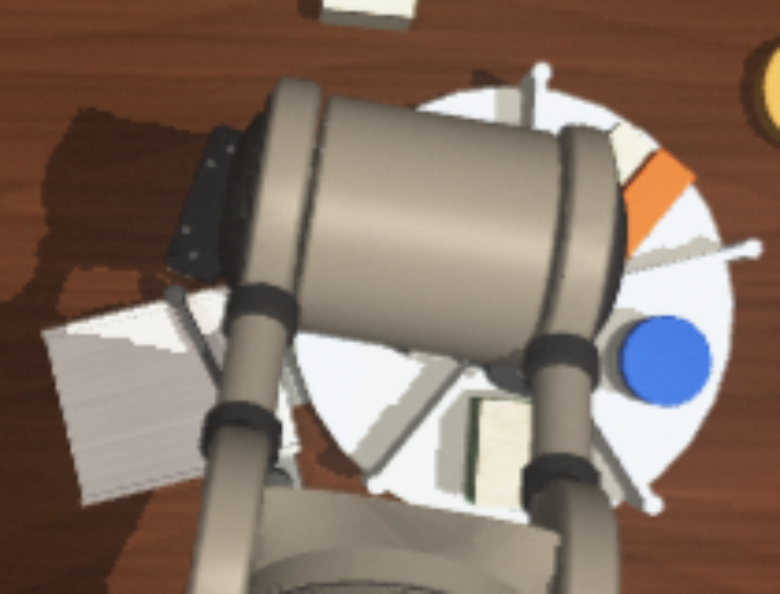

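```bash
python3 -c "
from h import *
car([(541,72),(752,247),(652,506),(376,485)])"
```

```text
121.8 -2.98
122.0 -74.74
121.7 -147.42
121.7 140.8
carousel residual mod72 deg [ 0.37  0.61 -0.07  0.15] 0.26
```

```bash
python3 -m handwheel '[[[0,0,0.4,0],[0,0,0.8,0],[-1.5,0,0.3,0],[-2,0,0,0],[-2,0,0,0],[-1.5,0,0,0],[0,0,0,0]]]'
python3 -c "
from h import *
al=28.65
togo(PIV+90*e(al)+22*e(al-90),118,al-180)
im,d=bot.capture('top');cv2.imwrite('pics/crop5.png',cv2.resize(im[180:340,235:445,::-1],(780,594)))"
```

```text
time: 8.98
tool_pos: [569.3, -0.7, 120.4]
tcp_rot: [-2.928, 1.565, -0.109]
contact_force: [1.5, -0.2, 0.8]
grip_width: 0.2
t 8.98 p [569.3  -0.7 120.4] yaw -108.53 xdown [ 0.006 -0.001 -1.   ] F [ 1.46 -0.22  0.76] grip 0.2
shift cm [ 0.232 -5.784  3.071] turn 0.747 j6 1.76
```

View pics/crop5.png

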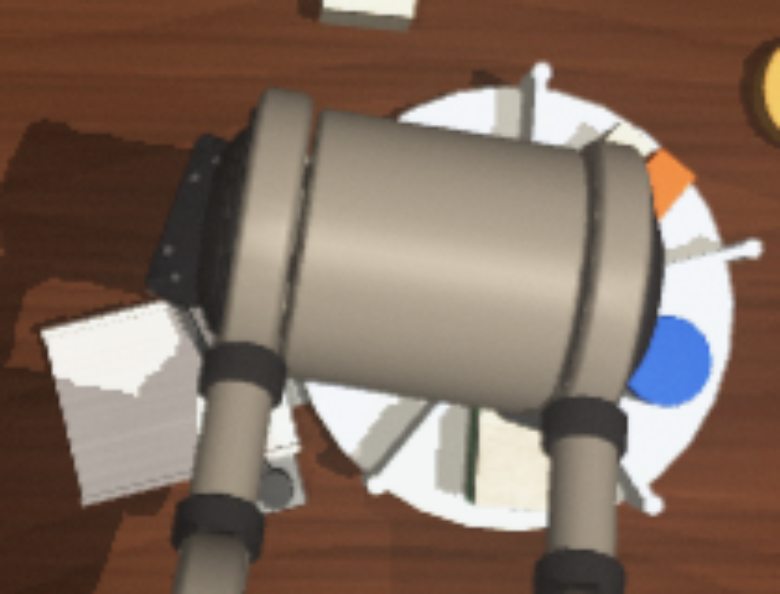

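```bash
python3 -m handwheel '[[[0,-1.45,0.77,0],[0,-1.45,0.77,0],[0,-1.45,0.77,0],[0,-1.45,0.77,0],[0,0,0,0.12],[0,0,0,0.12],[0,0,0,0.12],[0,0,0,0.12]]]'
python3 -m handwheel '[[[0,0,0,0.12],[0,0,0,0.12],[0,0,0,0.025],[0,0,0,0],[0,0,0,0]]]'
python3 -c "
from h import *
al=28.65
togo(PIV+90*e(al)+22*e(al-90),50,al-180)
print(AX, np.hypot(*(bot.get_obs()['tool_pos'][:2]-AX)))
im,d=bot.capture('top');cv2.imwrite('pics/crop6.png',cv2.resize(im[180:340,235:445,::-1],(780,594)))
im,d=bot.capture('scene');cv2.imwrite('pics/crop6s.png',cv2.resize(im[100:280,170:410,::-1],(800,600)))"
```

```text
time: 9.7
tool_pos: [556.2, 64.3, 115.6]
tcp_rot: [0.755, 1.568, 3.087]
contact_force: [0.4, 0.4, 0.1]
grip_width: 0.5
time: 10.12
tool_pos: [556.6, 64.1, 116.1]
tcp_rot: [0.99, 1.569, 3.064]
contact_force: [-0.0, -0.9, 0.3]
grip_width: 0.1
t 10.12 p [556.6  64.1 116.1] yaw -151.17 xdown [-0.002  0.    -1.   ] F [-0.02 -0.86  0.25] grip 0.1
shift cm [ 6.606 -0.184 -0.122] turn 0.003 j6 2.62
[566.5 -89. ] 153.44157904600652
```

View pics/crop6s.png

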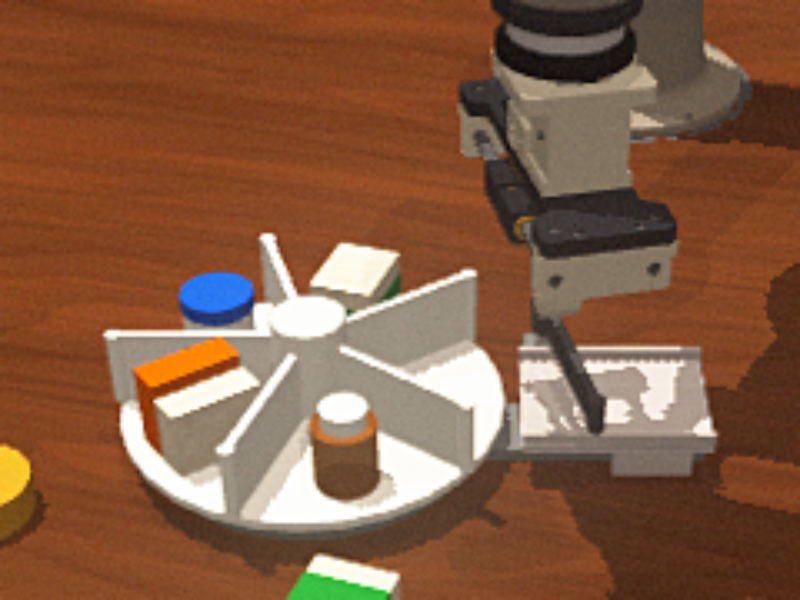

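View pics/crop6.png

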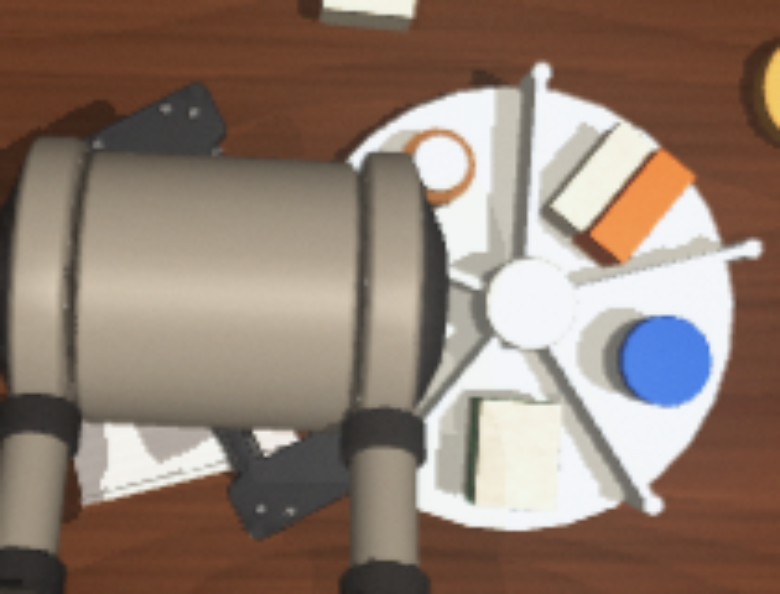

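```bash
python3 -m handwheel '[[[1.2,-0.1,-0.1,0],[1.2,-0.08,0,0],[1.2,0,0,0],[1.2,0,0,0],[1.2,0,0,0],[0.6,0,0,0],[0,0,0,0]]]'
python3 -m handwheel '[[[0,0,0.35,0],[0,0,0.35,0],[0,0,0.2,0],[0,-0.051,0.451,-0.05],[0,-0.051,0.451,-0.05],[0,-0.051,0.451,-0.05]]]'
python3 -c "
from h import *
al=28.65+8.6
togo(PIV+90*e(al)+12.5*e(al-90),50,al-180)
im,d=bot.capture('scene');cv2.imwrite('pics/crop7s.png',cv2.resize(im[100:280,170:410,::-1],(800,600)))"
```

```text
time: 10.8
tool_pos: [558.4, 64.0, 49.7]
tcp_rot: [1.016, 1.568, 3.088]
contact_force: [0.3, 0.0, 0.2]
grip_width: 0.5
time: 11.3
tool_pos: [549.7, 84.6, 52.0]
tcp_rot: [-2.212, 1.569, 0.013]
contact_force: [-0.2, 0.2, -0.2]
grip_width: 0.6
t 11.3 p [549.7  84.6  52. ] yaw -142.51 xdown [ 0.002  0.    -1.   ] F [-0.16  0.15 -0.21] grip 0.6
shift cm [0.198 0.107 0.088] turn 0.004 j6 2.5
```

View pics/crop7s.png

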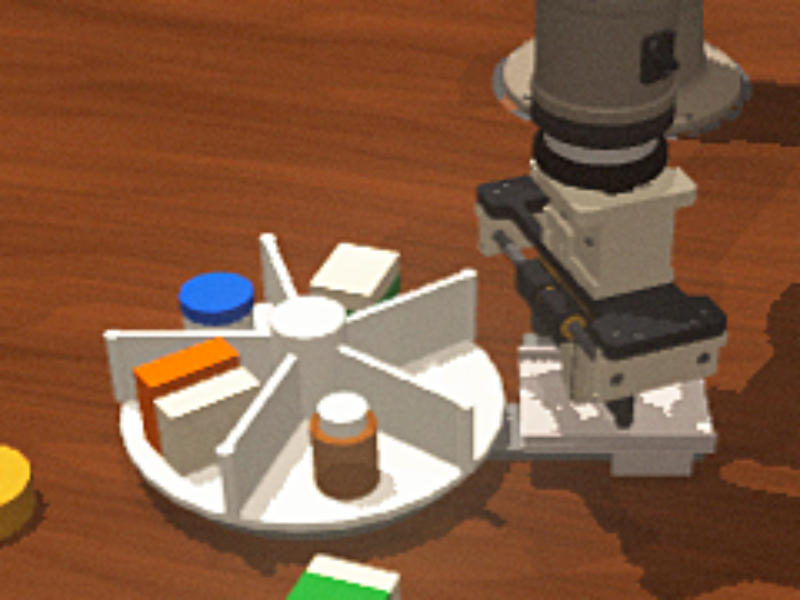

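```bash
python3 -m handwheel '[[[0.08,-0.02,0.451,-0.05],[0.08,-0.02,0.451,-0.05],[0,-0.02,0.451,-0.05],[0,-0.051,0.451,-0.05],[0,-0.051,0.451,-0.05],[0,-0.051,0.451,-0.05],[0,-0.051,0.451,-0.05],[0,-0.051,0.451,-0.05]]]'
python3 -m handwheel '[[[0,-0.051,0.451,-0.05],[0,-0.051,0.451,-0.05],[0,-0.051,0.451,-0.05],[0,-0.051,0.451,-0.05],[0,-0.051,0.451,-0.05],[0,-0.051,0.451,-0.05],[0,-0.051,0.451,-0.05],[0,0,0,0]]]'
python3 -c "
from h import *
al=100.6
togo(PIV+90*e(al)+12.5*e(al-90),50,al-180)
im,d=bot.capture('top');cv2.imwrite('pics/crop8.png',cv2.resize(im[180:340,235:445,::-1],(780,594)))"
```

```text
time: 12.02
tool_pos: [525.4, 111.2, 50.3]
tcp_rot: [-2.491, 1.569, 0.133]
contact_force: [0.9, 0.1, 0.5]
grip_width: 0.6
time: 12.68
tool_pos: [496.6, 125.9, 50.1]
tcp_rot: [-2.504, 1.57, 0.47]
contact_force: [0.1, 0.2, 0.7]
grip_width: 0.2
t 12.68 p [496.6 125.9  50.1] yaw -99.62 xdown [ 0.  0. -1.] F [0.14 0.16 0.68] grip 0.2
shift cm [0.013 0.046 3.219] turn -0.353 j6 1.84
```

View pics/crop8.png

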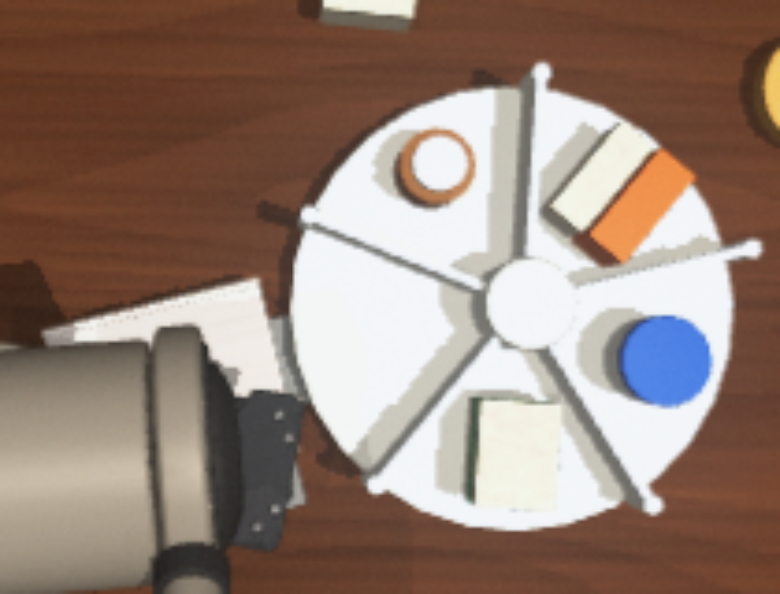

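```bash
python3 -m handwheel '[[[0,-0.045,0.451,-0.05],[0,-0.045,0.451,-0.05],[0,-0.045,0.451,-0.05],[0,-0.051,0.451,-0.05],[0,-0.051,0.451,-0.05],[0,-0.03,0.271,-0.03],[0,0,0,0]]]'
python3 -c "
from h import *
car([(541,72),(752,247),(652,506),(376,485),(308,215)])
al=100.6
togo(PIV+90*e(al)+12.5*e(al-90),50,al-180)"
python3 -m handwheel '[[[0,-0.02,0.18,-0.02],[0,-0.02,0.18,-0.02],[0,-0.02,0.18,-0.02],[0,0,0,0]]]'
python3 -c "
from h import *
al=100.6
togo(PIV+90*e(al)+12.5*e(al-90),50,al-180)
im,d=bot.capture('top');cv2.imwrite('pics/crop9.png',cv2.resize(im[180:340,235:445,::-1],(780,594)))"
```

```text
time: 13.32
tool_pos: [472.0, 129.6, 49.9]
tcp_rot: [-2.961, 1.57, 0.291]
contact_force: [1.6, -0.0, -0.1]
grip_width: 0.4
121.8 -2.98
122.0 -74.74
121.7 -147.42
121.7 140.8
122.6 69.06
carousel residual mod72 deg [ 0.37  0.61 -0.07  0.15  0.41] 0.29
t 13.32 p [472.  129.6  49.9] yaw -83.7 xdown [ 0.  0. -1.] F [ 1.63 -0.03 -0.07] grip 0.4
shift cm [-0.009 -0.209  0.699] turn -0.075 j6 1.57
time: 13.65
tool_pos: [466.4, 129.4, 49.7]
tcp_rot: [-0.288, 1.571, 3.026]
contact_force: [-0.2, 0.9, -0.1]
grip_width: 0.2
t 13.65 p [466.4 129.4  49.7] yaw -80.16 xdown [-0.  0. -1.] F [-0.19  0.9  -0.09] grip 0.2
shift cm [-0.035 -0.173  0.125] turn -0.013 j6 1.51
```

View pics/crop9.png

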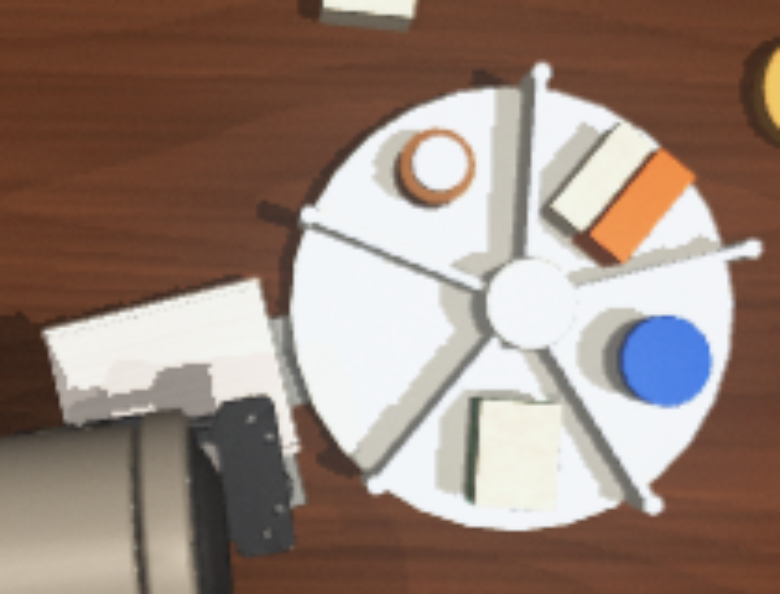

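```bash
for i in 1; do python3 -m handwheel '[[[0,-0.01,0.15,-0.013],[0,0,0.1,0],[0,0,0,0]]]'; python3 -m handwheel '[[[0,0,0.15,0],[0,0,0,0]]]'; python3 -m handwheel '[[[0,0,0.15,0],[0,0,0,0]]]'; done
python3 -c "
from h import *
al=100.6
togo(PIV+90*e(al)+12.5*e(al-90),50,al-180)"
```

```text
time: 13.95
tool_pos: [464.0, 129.0, 49.6]
tcp_rot: [-0.483, 1.571, 2.842]
contact_force: [-0.4, -0.5, 0.7]
grip_width: 0.5
time: 14.12
tool_pos: [463.8, 129.0, 49.8]
tcp_rot: [-3.126, 1.568, 0.199]
contact_force: [5.8, 1.7, -2.3]
grip_width: 0.4
time: 14.28
tool_pos: [463.7, 129.0, 50.0]
tcp_rot: [3.14, 1.565, 0.182]
contact_force: [9.7, 3.2, -6.5]
grip_width: 0.3
t 14.28 p [463.7 129.   50. ] yaw -79.49 xdown [ 0.006  0.001 -1.   ] F [ 9.66  3.23 -6.5 ] grip 0.3
shift cm [-0.    -0.168 -0.142] turn -0.001 j6 1.5
```

```bash
python3 -m handwheel '[[[0,0,-0.4,0],[0,0,-0.6,0],[0,0,-0.6,0],[-1.5,0,0,0],[-2.5,0,0,0],[-3,0,0,0],[-3,0,0,0],[-3,0,0,0]]]'
python3 -m handwheel '[[[-3,-1,0,0],[0,-2.5,0,0],[0,-2.5,0,0],[0,-2.5,0,0],[0,-2.5,0,0],[0,-2.5,0,0],[0,-1.5,0,0],[0,0,0,0]]]'
python3 -c "
from h import *
im,d=bot.capture('top');cv2.imwrite('pics/top10.png',im[:,:,::-1]);cv2.imwrite('pics/crop10.png',cv2.resize(im[180:340,235:445,::-1],(780,594)))
im,d=bot.capture('scene');cv2.imwrite('pics/scene10.png',im[:,:,::-1])"
```

```text
time: 14.95
tool_pos: [476.6, 131.4, 180.9]
tcp_rot: [-0.076, 1.569, -3.034]
contact_force: [1.5, 0.2, 0.1]
grip_width: 0.5
time: 15.62
tool_pos: [448.7, 281.4, 209.4]
tcp_rot: [-0.689, 1.57, 2.639]
contact_force: [-0.8, -0.3, -0.8]
grip_width: 0.2
```

View pics/crop10.png

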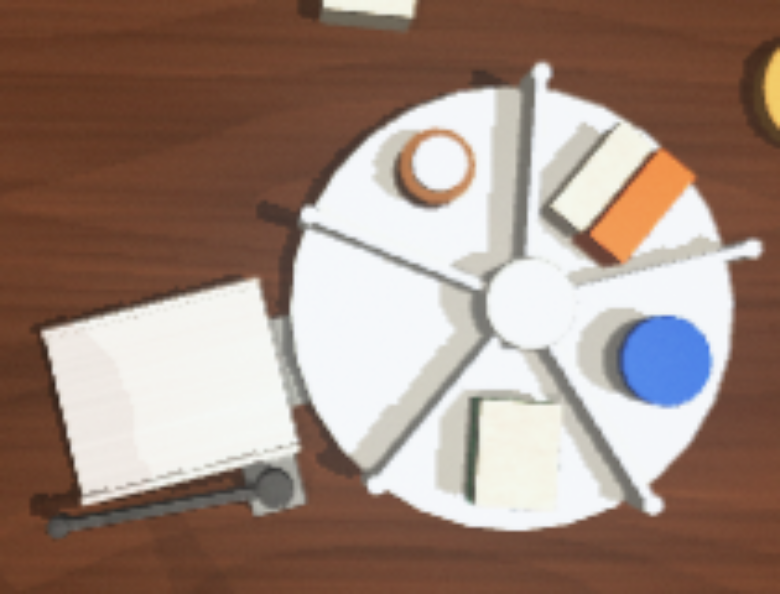

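View pics/scene10.png

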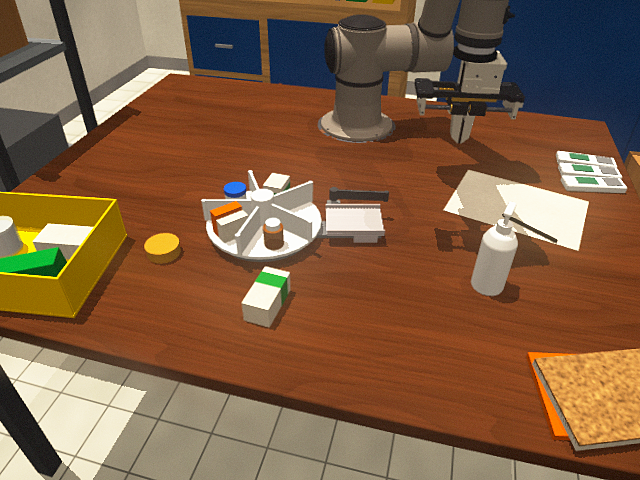

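```bash
python3 -c "
from h import *
s=780/210
w=lambda p,z:at('top',((p[0]+.5)/s+234.5,(p[1]+.5)/s+179.5),z)[:2]
p,t=w((274,488),70),w((59,526),66);v=t-p
print('gate',p.round(1),t.round(1),np.hypot(*v),np.radians(np.degrees(np.arctan2(v[1],v[0]))-CH+90))
car([(541,72),(752,247),(652,506),(376,485),(308,215)])
a=[];
for l,z in (('axis',30),('empty_mouth',30),('chute_mouth',30),('gate_tip',55),('gate_pivot',55)):
    for n in('top','scene'):
        r=bot.spot_point(n,l)
        print(l,n,[(at(n,q['point'],z)[:2].round(1),round(q['conf'],2)) for q in r[:2]])
print(AX+120*e(CH))
d0=cv2.imread('pics/top0.png').astype(int);d1=cv2.imread('pics/top10.png').astype(int)
D=abs(d0-d1).sum(2)
for k,(x,y,w_,h) in dict(carton=(318,130,38,62),pump=(100,205,66,50),tin=(436,184,42,42)).items(): print(k,D[y:y+h,x:x+w_].mean())
"
```

```text
gate [469.  40.] [447.3 150.7] 112.78601831629396 1.5082530868702153
121.8 -2.98
122.0 -74.74
121.7 -147.42
121.7 140.8
122.6 69.06
carousel residual mod72 deg [ 0.37  0.61 -0.07  0.15  0.41] 0.29
axis top [(array([562. , -84.4]), 0.85)]
axis scene [(array([564.9, -84.7]), 0.9)]
empty_mouth top [(array([535.8,  23.5]), 0.98), (array([533.9,  27.5]), 0.49)]
empty_mouth scene [(array([530.2,  26. ]), 0.6)]
chute_mouth top [(array([531.9,  28.7]), 0.67)]
chute_mouth scene [(array([543.1,  28.9]), 0.61), (array([534.2,  23.5]), 0.43)]
gate_tip top [(array([447.7, 158.4]), 0.65), (array([533.1,  27.8]), 0.54)]
gate_tip scene [(array([448.1, 146.4]), 0.74)]
gate_pivot top [(array([471.4,  44.6]), 0.57)]
gate_pivot scene [(array([449.5,  38.9]), 0.89)]
[536.15035027  27.0986596 ]
carton 9.110780984719865
pump 9.129393939393939
tin 8.734126984126984
```

All aligned and clear; handing in.

```bash
python3 -c "
from plant import bot
o=bot.get_obs();print(o['time'],o['contact_force'].round(1),abs(o['dq']).max());print(bot.close_job())"
```

```text
16.2167 [ 0.2  0.3 -0.3] 0.002639351256709031
the job is handed in; nothing more can be done
None
```

The job is done and handed in at about 16 s of the 51 s allowed. With the fingers shut, I pushed the carousel about 92° clockwise from inside the empty compartment until it faced the chute. Only then did I push the gate arm from its carousel side to its stop, and I backed off clear of everything.

What the last checks showed:
- **Carousel:** the five divider tips put it 0.3° from lined up. It read the same before, during and after the gate push.
- **Gate:** the top picture gives a swing of about 1.51 rad, against the stop at 1.5. I also felt the stop, as the push force rose to about 12 N there. Pushing on the carousel showed about 3 N or less.
- **Carton, pump and tin:** the top picture showed no change where they stand.
- **Robot at hand-in:** at rest, with near-zero contact force.

One small disagreement: the trained networks' points scattered up to about 19 mm from my own fit (worst for the gate pivot in the scene camera). I relied on the fit to the divider tips, the chute edges and the gate pivot instead.

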